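Free the sagging bolt of a stirrer guard and hold its gate ajar

TASK

Lift the loose dust cap off the knob of the bolt on the stirrer guard's gate and stand it mouth down on the bench, out of the gate's way. Then take the bolt by its knob, raise the sagging bolt over the bent lip of its keeper while you draw it towards the hinge side, swing the gate out of the guard until it is ajar by about 30 degrees, and finish while holding it there by the knob (a spring would shut it), without letting go. Leave all the other glassware, jars and the weight where they are.

Things in the scene. Friction and masses are not known exactly. Their poses are not given: they have to be found in the camera images.
- guard: Fixed splash guard round a stirrer: aluminium posts, clear sides and back (126 mm high), framed gate in front. Origin on the bench, midway in the closed gate's plane; x points into the guard (back at +250 mm), y left along the closed gate (sides at +-170 mm), z up. In this frame the gate's hinge axis is at x 0, y +130 mm; the bench at x -70 to +60, y -185 to -300 mm (right of the latch post) is always free.
- gate (a joint): Gate angle (rad): 0 closed, grows as its free right-hand side swings out to -x of the guard (range 0 to 1.4). Vertical hinge axis at the gate's left end. Gate 235 mm wide, 30 mm thick, top edge 130 mm high. A spring shuts it (0.24 Nm when closed, 0.45 Nm at 0.5 rad). It cannot open while the bolt's head is in the keeper.
- gate_hinge (a point): Point on the gate's vertical hinge axis at bench level (x 0, y +130 mm of the guard frame). Axes turn with the gate; as the guard's when closed: the gate runs along its -y.
- stile (a point): Middle of the top end of the gate's free stile (30 x 30 mm aluminium), 223 mm from the hinge axis, 130 mm above the bench. Two hoop-shaped bolt guides stand on the gate's top edge (hoop tops at 176 mm), 65 and 198 mm from the hinge axis.
- bolt_draw (a joint): How far the bolt is drawn (m) along the gate towards the hinge: 0 fully shot, 0.045 fully drawn, starts at 0 to 0.003. Friction about 1 N, plus a little damping. From 0.004 on the head catches on the keeper's lip unless the bolt is raised; above 0.031 the head is out of the keeper and the gate can swing.
- bolt: Steel barrel bolt along the top of the gate: 10 mm rod in two worn over-tall guides, so it sags. Can be raised straight up 0 to 16 mm, about 0.25 kg, falls back. The block head (16 x 14 x 22.5 mm) at its latch end hangs 8 mm below the top of the keeper's lip: raise the bolt by about 12 mm while drawing it over (bolt_draw 0.004 to 0.028). Origin on the hinge axis at bench level when shot and sagged.
- knob (a point): Point on the axis of the bolt's knob, a dark steel upright cylinder of 20 mm diameter standing on a 50 mm flange; 13 mm below the knob's top, 41 mm above the flange, 202 mm above the bench when sagged. Moves with the bolt. Bolt shot: at x 0, y -25 mm of the guard frame, 155 mm from the hinge axis; drawing brings it nearer the hinge. Axes parallel to the gate's.
- keeper_lip (a point): Middle of the upper edge of the keeper's bent-up lip (20 mm wide, 10 mm thick), 145.5 mm above the bench, at the gate side of the latch post (36 x 36 mm, 130 mm high, on the right). Two cheeks, 172 mm high, flank the bolt's head. Axes as the guard's.
- cap: Loose white plastic dust cap, an upside-down cup put over the bolt's knob and resting on the knob's flange: 44 mm outer diameter, 61 mm high, wall 3 mm, 57 mm deep inside, about 60 g. Origin at the centre of its mouth (its lower rim, 161 mm above the bench at the start); z up to its closed top.
- beaker: Glass beaker, 76 mm diameter, 75 mm high, on the stirrer inside the guard. Origin at the centre of its underside. Leave alone.
- jar_a: White jar, 48 mm diameter, 85 mm high, on the bench to the left in front of the guard. Origin under its centre. Leave alone.
- jar_b: White jar like jar_a, farther left on the bench. Leave alone.
- flask: Conical glass flask, 72 mm base, 108 mm high, on the right of the bench. Origin under its centre. Leave alone.
- amber: Amber bottle with black cap, 52 mm diameter, 100 mm high, on the right of the bench. Origin under its centre. Leave alone.
- dish: Low white dish, 80 mm diameter, 18 mm high, on the bench in front of the guard to the right. Origin under its centre. Leave alone.
- weight: Brass balance weight, 32 mm diameter, 30 mm high, on the left of the bench. Origin under its centre. Leave alone.
There are look-alikes about, which are no part of the job. What is shaped like the cap but green or turquoise is not meant.

How it is judged:
By the outcome, as a careful person would: the job done as asked, in the order asked, and still so for the second after the job is handed in, while the arm keeps its last pose, push and grip.
It also fails if it takes over 54 s, if anything falls off the work surface, if the arm or the gripper's body presses on something with over 40 N, if the wrist force passes 120 N, or if a joint passes its speed limit or range.

ROBOT

A 6-joint arm with a two-finger parallel gripper is mounted at the origin on the work surface. World frame = base frame: x ahead of the robot, y to its left, z up, the work surface at z = 0. Lengths are in m, angles in rad, forces in N, time in s.
With the tool pointing down it reaches from about 0.35 to 0.975 m from the base axis. Payload 7.1 kg.
Tool frame: the origin (TCP) lies midway between the tips of the shut fingers; the grasp point (between the pads) lies 19 mm behind it; z points along the fingers, y is the direction in which the jaws open and shut (so a half turn about z gives the same grasp; the last joint's range is limited). The gripper opens to 88 mm and grips with 3 to 60 N. Pads are 20 mm wide; open, the fingers measure 115 mm over their backs; the gripper's body (75 mm by 178 mm) begins 61 mm behind the grasp point.
Start: joints at [-1.198, 0.423, 1.63, -0, 1.089, -0.019], TCP at [0.239, -0.578, 0.223] pointing down, gripper open.
Joint ranges: [-3, 3], [-0.9, 2.11], [0.09, 2.58], [-1.31, 4.45], [0.11, 2.69], [-2.54, 2.54]. Speed limits (rad/s): [2.39, 2.39, 3.01, 3.14, 3.14, 3.14].

INTERFACE

Orientations are given as a unit quaternion [w, x, y, z].
In Python, from plant import r, optics gives the robot as it stands.
- The arm moves only by the tool drive_tool, never from a script. Its arguments are lists of equal length, an entry for each row: "hand": the opening, from -1 (shut) to 1 (fully open), so that 0 is half open; "translation": the shift along the tool's x, y, z normalised to -1 to 1, where 1 is 0.5 m, a list of three; "delta_rot": the turn, a rotation vector about the tool's x, y, z normalised to -1 to 1, where 1 is pi/4 rad, a list of three. In form: {"hand": [hand, ...], "translation": [[x, y, z], ...], "delta_rot": [[ax, ay, az], ...]}. A call has 1 to 12 rows; each row shifts and turns the commanded pose from where the row before left it, along the tool's axes as they then stand; what a row does not reach is not made up. A row lasts 1/10 s, in which the tool goes at most 50 mm and 8.59 degrees, less where a joint would pass 70% of its speed; a pose out of reach is approached as far as the arm can. A call with a number of a shift or a turn outside -1 to 1 is refused whole. A call with a gripper value outside its range is refused whole. The fingers move at their own pace and stop on an object; the grip force is fixed at half the most. Time passes only in rows, so rows that do not move let the fingers close. It gives the time, the measured TCP pose, the force and the opening at its end, in the units of the state.
- r.read_state(): the state, without advancing time (a new reading comes with each control period).
- optics.read_camera(name): name is "scene" or "top" or "wrist"; returns a dict with "pixels" (384x512x3 uint8, red, green, blue), "range_z" (384x512 float32, m along the optical axis (not along the pixel's ray), 0 where there is no reading), "K" (3x3 intrinsics, pixels), "cam_to_world" (4x4, takes a point from camera to world coordinates); the wrist camera has in their place "mount" (4x4, takes a point from camera to tool coordinates, whose origin is the TCP and whose axes are the flange's). Camera axes: x right, y up, looking along -z (the intrinsics and any distortion apply to the point x, -y, -z); pixel columns grow to the right and rows downward; lengths in m; the calibration is good to about 2 mm. A picture is of the moment at which its call begins: read the wrist's pose just before it.
- r.close_job(): hands the job in, once; it reports no verdict.
The state is a dict: "time": time; "q": joint angles; "qd": joint speeds; "joint_torque": joint torques, N m; "tool_pos": TCP position; "tool_rot": TCP orientation; "contact_force": force on the tool from outside, world axes, zero at the start; "torque": the same for the moment, N m; "opening": finger opening in m.
Only numpy, scipy, OpenCV 4.12 (cv2) and the standard library are available. Lean on these libraries where they do the work, as an engineer would, in place of code of your own. Each camera call takes 0.05 s, during which the arm holds its last target. There are 200 camera calls.

## Working session

There is one attempt and no reset: what is moved stays moved. The work goes in short steps, Python scripts to look and compute and a tool call to move; the robot and the scene stay as the last step left them, time stands still between calls to the robot, and variables do not carry over. Pictures are saved under pics/ and viewed, about 8 in all and at most 12, crops included, and the job is handed in when it is done.

Besides the shell and the picture viewer there is one more tool, called in YAML: its name, and indented under it one key for each argument. drive_tool: Moves the arm, as the interface text tells. Scaled input: -1 to 1 covers 0.5 m each way for a shift and pi/4 rad each way for a turn. Its arguments: {"type":"object","properties":{"hand":{"type":"array"},"translation":{"type":"array"},"delta_rot":{"type":"array"}},"required":["hand","translation","delta_rot"]}

```bash
ls; mkdir -p pics; cat > h.py <<'E'
import numpy as np, cv2
from plant import r, optics
from scipy.spatial.transform import Rotation as R
def look(n):
    s=r.read_state(); d=optics.read_camera(n)
    if 'mount' in d:
        T=np.eye(4); q=s['tool_rot']; T[:3,:3]=R.from_quat([q[1],q[2],q[3],q[0]]).as_matrix(); T[:3,3]=s['tool_pos']
        d['cam_to_world']=T@np.array(d['mount'])
    return d
def cloud(d):
    z=np.array(d['range_z']);K=np.array(d['K']);v,u=np.mgrid[:z.shape[0],:z.shape[1]]
    p=np.stack([(u-K[0,2])/K[0,0]*z,-(v-K[1,2])/K[1,1]*z,-z],-1)
    M=np.array(d['cam_to_world']); return p@M[:3,:3].T+M[:3,3]
def save(d,n): cv2.imwrite('pics/'+n,np.array(d['pixels'])[:,:,::-1])
E
python3 - <<'E'
from h import *
for n in('scene','top'):
    d=look(n); save(d,n+'0.png'); np.savez('/tmp/'+n,**{k:v for k,v in d.items() if not isinstance(v,str)}); print(n,d.keys(),np.round(d['K'],1).tolist(),np.round(d['cam_to_world'],3).tolist())
print(r.read_state())
E
```

```text
pics
scene dict_keys(['pixels', 'range_z', 'K', 'cam_to_world']) [[445.9, 0.0, 257.1], [0.0, 445.9, 198.7], [0.0, 0.0, 1.0]] [[-0.78, -0.476, 0.406, 1.047], [0.626, -0.61, 0.486, 0.542], [0.016, 0.633, 0.774, 1.056], [0.0, 0.0, 0.0, 1.0]]
top dict_keys(['pixels', 'range_z', 'K', 'cam_to_world']) [[478.0, 0.0, 255.9], [0.0, 478.0, 187.6], [0.0, 0.0, 1.0]] [[0.023, 0.997, -0.07, 0.443], [-1.0, 0.024, 0.01, -0.008], [0.011, 0.07, 0.997, 1.677], [0.0, 0.0, 0.0, 1.0]]
{'time': 0.1, 'q': array([-1.19800320e+00,  4.23812744e-01,  1.63061522e+00,  2.55620774e-05,
        1.08861369e+00, -1.89927545e-02]), 'qd': array([ 0.00132619, -0.00135209, -0.00152051, -0.00118059,  0.0017481 ,
        0.00070709]), 'joint_torque': array([ 3.67613220e-04, -5.45616567e+01, -2.74324036e+01,  6.45131548e-02,
        1.88093452e-02, -1.41221614e-05]), 'tool_pos': array([ 0.2384962 , -0.57714798,  0.22194862]), 'tool_rot': array([-7.15187042e-04,  9.80875154e-01,  1.94636602e-01, -1.16354212e-04]), 'contact_force': array([0.35083227, 0.32690896, 0.1158785 ]), 'torque': array([ 0.04003901,  0.00595443, -0.0013179 ]), 'opening': 0.08797073186109594}
```

View pics/top0.png

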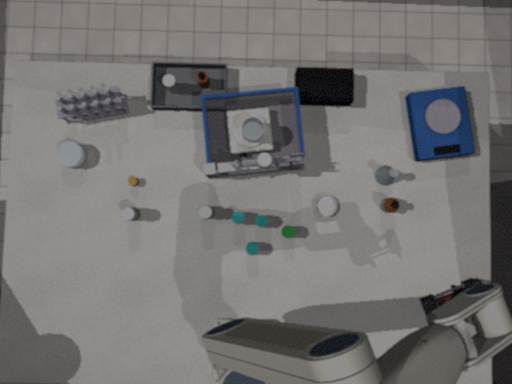

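View pics/scene0.png

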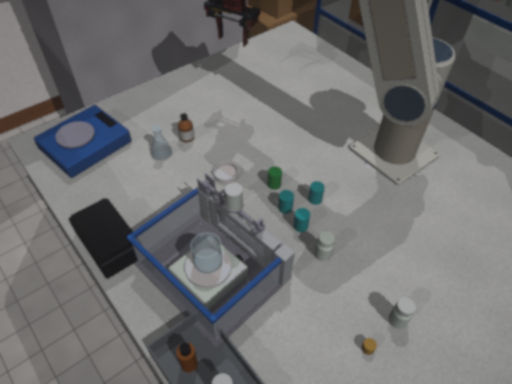

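Top view: guard with blue rim at (203-302, 90-175), gate along (205,168)–(303,163), and the white cap on the bolt at (264,159). Turquoise and green look-alikes sit in front, with the flask and amber bottle at right.

```bash
python3 - <<'E'
from h import *
for n in('top','scene'):
    d=dict(np.load(f'/tmp/{n}.npz')); P=cloud(d); hsv=cv2.cvtColor(d['pixels'],cv2.COLOR_RGB2HSV)
    ok=d['range_z']>0
    blue=ok&(hsv[...,0]>100)&(hsv[...,0]<125)&(hsv[...,1]>130)&(abs(P[...,2]-.126)<.02)&(P[...,0]>.5)&(abs(P[...,1])<.35)
    p=P[blue]; rc=cv2.minAreaRect((p[:,:2]*1000).astype(np.float32)); print(n,'blue',len(p),rc,cv2.boxPoints(rc).round().tolist())
    m=ok&(P[...,2]>.205)&(P[...,2]<.24)&(P[...,0]>.45)&(abs(P[...,1])<.3)
    c,l,s,_=cv2.connectedComponentsWithStats(m.astype(np.uint8))
    for i in range(1,c):
        if s[i,4]>15: q=P[l==i]; print('cap?',s[i].tolist(),q.mean(0).round(4),np.ptp(q,0).round(3),d['pixels'][l==i].mean(0).round())
    # objects on bench
    m=ok&(P[...,2]>.012)&(P[...,2]<.3)&(P[...,0]>.3)&(abs(P[...,1])<.5)
    c,l,s,_=cv2.connectedComponentsWithStats(m.astype(np.uint8))
    for i in range(1,c):
        if s[i,4]>25: q=P[l==i]; print('obj',s[i].tolist(),np.median(q,0).round(3),q.min(0).round(3),q.max(0).round(3))
E
```

```text
top blue 641 ((763.771240234375, -6.259979248046875), (218.6537628173828, 319.4241027832031), 7.503942012786865) [[635.0, 138.0], [676.0, -179.0], [893.0, -150.0], [851.0, 166.0]]
cap? [257, 153, 14, 14, 165] [ 0.6322 -0.0434  0.2215] [0.042 0.04  0.025] [142. 141. 144.]
obj [150, 61, 204, 117, 8139] [ 0.83  -0.033  0.075] [ 0.591 -0.351  0.012] [0.99  0.35  0.231]
obj [196, 71, 15, 17, 176] [0.919 0.166 0.085] [0.908 0.147 0.013] [0.948 0.188 0.114]
obj [162, 74, 17, 20, 210] [0.902 0.276 0.096] [0.887 0.259 0.013] [0.947 0.317 0.109]
obj [103, 87, 23, 25, 412] [0.837 0.466 0.082] [0.804 0.436 0.012] [0.885 0.5   0.142]
obj [375, 165, 23, 20, 317] [ 0.612 -0.465  0.048] [ 0.583 -0.499  0.013] [ 0.65  -0.44   0.116]
obj [128, 177, 10, 9, 75] [0.571 0.402 0.029] [0.557 0.389 0.014] [0.586 0.417 0.039]
obj [314, 194, 23, 23, 71] [ 0.511 -0.272  0.018] [ 0.467 -0.305  0.012] [ 0.543 -0.226  0.03 ]
obj [380, 197, 19, 16, 232] [ 0.509 -0.473  0.07 ] [ 0.485 -0.499  0.012] [ 0.537 -0.457  0.106]
obj [199, 205, 15, 14, 170] [0.47  0.14  0.084] [0.45  0.121 0.013] [0.494 0.164 0.096]
obj [12
[... 1235 characters left out ...]
 21, 281] [ 0.362 -0.006  0.056] [ 0.33  -0.034  0.012] [0.378 0.012 0.065]
obj [279, 189, 16, 23, 293] [ 0.455 -0.034  0.058] [ 0.425 -0.066  0.012] [ 0.47  -0.019  0.067]
obj [294, 207, 17, 23, 303] [0.464 0.043 0.058] [0.434 0.013 0.013] [0.48  0.059 0.065]
obj [315, 231, 20, 28, 440] [0.484 0.153 0.066] [0.452 0.125 0.013] [0.498 0.171 0.089]
obj [389, 297, 27, 31, 564] [0.474 0.405 0.073] [0.44  0.379 0.012] [0.486 0.426 0.091]
obj [362, 338, 15, 15, 177] [0.578 0.407 0.03 ] [0.558 0.39  0.013] [0.591 0.421 0.035]
obj [177, 342, 21, 30, 468] [0.934 0.181 0.084] [0.911 0.151 0.012] [0.95  0.192 0.108]
obj [212, 373, 21, 11, 173] [0.904 0.273 0.101] [0.889 0.26  0.097] [0.927 0.293 0.104]
```

drive_tool:
  hand: [1,1,1,1,1,1,1,1,1,1,1]
  translation:
    - [0,0,-0.03]
    - [0,0,-0.03]
    - [0,0,-0.03]
    - [0,0,-0.03]
    - [0,0,-0.03]
    - [0,0,-0.03]
    - [0,0,-0.03]
    - [0,0,-0.03]
    - [0,0,-0.03]
    - [0,0,-0.03]
    - [0,0,0]
  delta_rot:
    - [0,0,-0.1665]
    - [0,0,-0.1665]
    - [0,0,-0.1665]
    - [0,0,-0.1665]
    - [0,0,-0.1665]
    - [0,0,-0.1665]
    - [0,0,-0.1665]
    - [0,0,-0.1665]
    - [0,0,-0.1665]
    - [0,0,-0.1665]
    - [0,0,0]

```text
time: 1.2
tool_pos: [0.239, -0.5784, 0.3745]
tool_rot: [0.001, 0.66, 0.751, -0.001]
contact_force: [0.2, 0.4, 0.6]
opening: 0.0877
```

```bash
cat >> h.py <<'E'
def go(t,yaw=None,tip=True):
    "tool-frame shift (units of 0.5 m) to world TCP t; yaw error of tool y (deg)"
    s=r.read_state(); q=s['tool_rot']; M=R.from_quat([q[1],q[2],q[3],q[0]]).as_matrix()
    d=M.T@(np.array(t)-s['tool_pos'])
    print('t',round(s['time'],2),'tcp',s['tool_pos'].round(4),'yaw_y',np.degrees(np.arctan2(M[1,1],M[0,1])).round(2),'zaxis',M[:,2].round(4),'open',round(s['opening'],4),'F',s['contact_force'].round(1))
    print('shift mm',(d*1000).round(1),'units',(d/0.5).round(4))
E
python3 -c "
from h import *
go([.635,-.041,.37])"
```

```text
t 1.2 tcp [ 0.239  -0.5784  0.3745] yaw_y 7.44 zaxis [ 0.0011 -0.0029 -1.    ] open 0.0877 F [0.2 0.4 0.6]
shift mm [481.6 462.3   3.4] units [0.9632 0.9245 0.0067]
```

drive_tool:
  hand: [1,1,1,1,1,1,1,1,1,1,1,1]
  translation:
    - [0.03,0.03,0]
    - [0.06,0.058,0]
    - [0.06,0.058,0]
    - [0.06,0.058,0]
    - [0.06,0.058,0]
    - [0.06,0.058,0]
    - [0.06,0.058,0]
    - [0.06,0.058,0]
    - [0.06,0.058,0]
    - [0.06,0.058,0]
    - [0.06,0.058,0]
    - [0.06,0.058,0]
  delta_rot:
    - [0,0,0]
    - [0,0,0]
    - [0,0,0]
    - [0,0,0]
    - [0,0,0]
    - [0,0,0]
    - [0,0,0]
    - [0,0,0]
    - [0,0,0]
    - [0,0,0]
    - [0,0,0]
    - [0,0,0]

```text
time: 2.4
tool_pos: [0.5257, -0.1897, 0.3713]
tool_rot: [-0.001, 0.661, 0.75, -0.0]
contact_force: [0.2, -0.3, -0.3]
opening: 0.0881
```

drive_tool:
  hand: [1,1,1,1,1,1,1]
  translation:
    - [0.06,0.058,0]
    - [0.06,0.058,0]
    - [0.06,0.058,0]
    - [0.06,0.058,0]
    - [0.03,0.02,0]
    - [0,0,0]
    - [0,0,0]
  delta_rot:
    - [0,0,0]
    - [0,0,0]
    - [0,0,0]
    - [0,0,0]
    - [0,0,0]
    - [0,0,0]
    - [0,0,0]

```text
time: 3.1
tool_pos: [0.6323, -0.0424, 0.3718]
tool_rot: [-0.001, 0.66, 0.751, -0.001]
contact_force: [0.1, 0.3, 0.0]
opening: 0.0879
```

```bash
python3 - <<'E'
from h import *
go([.635,-.041,.37])
d=look('wrist'); save(d,'w1.png'); np.savez('/tmp/w1',**d); P=cloud(d)
print(np.round(d['mount'],3).tolist())
m=(d['range_z']>0)&(abs(P[...,2]-.222)<.012)
c,l,s,_=cv2.connectedComponentsWithStats(m.astype(np.uint8))
for i in range(1,c):
    if s[i,4]>100: q=P[l==i]; print(s[i],q.mean(0).round(4),np.ptp(q,0).round(3),cv2.minEnclosingCircle((q[:,:2]*1000).astype(np.float32)))
E
```

```text
t 3.1 tcp [ 0.6323 -0.0424  0.3718] yaw_y 7.35 zaxis [-1.9e-03 -3.0e-04 -1.0e+00] open 0.0879 F [0.1 0.3 0. ]
shift mm [1.  2.9 1.7] units [0.0021 0.0058 0.0035]
[[-0.001, 0.964, 0.265, 0.072], [1.0, 0.001, 0.0, 0.0], [0.0, 0.265, -0.964, -0.162], [0.0, 0.0, 0.0, 1.0]]
[ 232  157   44   46 1558] [ 0.6347 -0.0433  0.2217] [0.043 0.044 0.014] ((634.8387451171875, -44.29743194580078), 21.987773895263672)
```

View pics/w1.png

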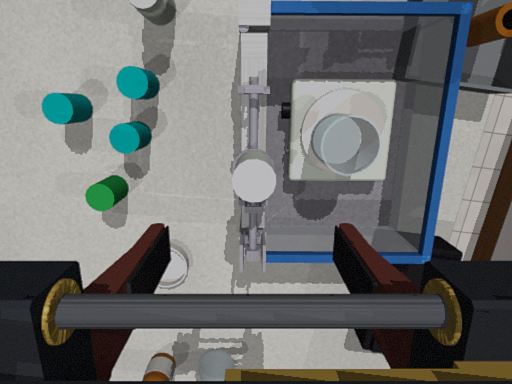

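The wrist view shows the cap top at (254,180), centred between the open fingers. The gate runs vertically in the image, so the yaw is good. Descending on the cap.

drive_tool:
  hand: [1,1,1,1,1,1,1,1,1,1,1,1]
  translation:
    - [-0.003,0.005,0.03]
    - [0,0,0.05]
    - [0,0,0.06]
    - [0,0,0.06]
    - [0,0,0.05]
    - [0,0,0.04]
    - [0,0,0.03]
    - [0,0,0.025]
    - [0,0,0.02]
    - [0,0,0.015]
    - [0,0,0.01]
    - [0,0,0]
  delta_rot:
    - [0,0,0]
    - [0,0,0]
    - [0,0,0]
    - [0,0,0]
    - [0,0,0]
    - [0,0,0]
    - [0,0,0]
    - [0,0,0]
    - [0,0,0]
    - [0,0,0]
    - [0,0,0]
    - [0,0,0]

```text
time: 4.35
tool_pos: [0.6358, -0.0437, 0.1773]
tool_rot: [-0.0, 0.66, 0.751, -0.0]
contact_force: [-1.6, -0.8, -0.3]
opening: 0.0879
```

drive_tool:
  hand: [-0.2,-0.2,-0.2,-0.2,-0.2,-0.2,-0.2,-0.2,-0.2,-0.2]
  translation:
    - [0,0,0]
    - [0,0,0]
    - [0,0,0]
    - [0,0,0]
    - [0,0,0]
    - [0,0,0]
    - [0,0,0]
    - [0,0,0]
    - [0,0,0]
    - [0,0,0]
  delta_rot:
    - [0,0,0]
    - [0,0,0]
    - [0,0,0]
    - [0,0,0]
    - [0,0,0]
    - [0,0,0]
    - [0,0,0]
    - [0,0,0]
    - [0,0,0]
    - [0,0,0]

```text
time: 5.35
tool_pos: [0.6361, -0.0437, 0.1778]
tool_rot: [0.0, 0.66, 0.751, 0.0]
contact_force: [0.6, -0.3, 1.7]
opening: 0.0456
```

drive_tool:
  hand: [-0.2,-0.2,-0.2,-0.2,-0.2,-0.2,-0.2,-0.2,-0.2,-0.2,-0.2,-0.2]
  translation:
    - [0,0,-0.005]
    - [0,0,-0.01]
    - [0,0,-0.015]
    - [0,0,-0.02]
    - [0,0,-0.03]
    - [0,0,-0.03]
    - [0,0,-0.03]
    - [0,0,-0.03]
    - [0,0,-0.03]
    - [0,0,-0.02]
    - [0,0,-0.01]
    - [0,0,0]
  delta_rot:
    - [0,0,0]
    - [0,0,0]
    - [0,0,0]
    - [0,0,0]
    - [0,0,0]
    - [0,0,0]
    - [0,0,0]
    - [0,0,0]
    - [0,0,0]
    - [0,0,0]
    - [0,0,0]
    - [0,0,0]

```text
time: 6.55
tool_pos: [0.6362, -0.0438, 0.2934]
tool_rot: [0.0, 0.66, 0.751, 0.0]
contact_force: [0.3, 0.8, -0.2]
opening: 0.0462
```

```bash
python3 - <<'E'
from h import *
go([.663,-.254,.30])
d=look('wrist'); save(d,'w2.png'); np.savez('/tmp/w2',**d)
E
```

```text
t 6.55 tcp [ 0.6362 -0.0438  0.2934] yaw_y 7.37 zaxis [ 1.e-03 -1.e-04 -1.e+00] open 0.0462 F [ 0.3  0.8 -0.2]
shift mm [-211.9   -0.4   -6.5] units [-0.4239 -0.0008 -0.0131]
```

View pics/w2.png

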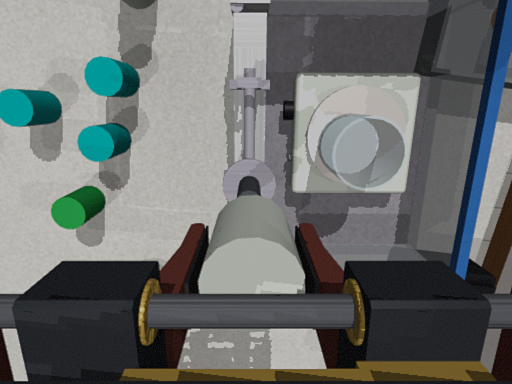

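The cap (245,245) is in the grip and the knob is bare at (249,185). Moving to the free bench right of the latch post.

drive_tool:
  hand: [-0.2,-0.2,-0.2,-0.2,-0.2,-0.2,-0.2,-0.2,-0.2,-0.2]
  translation:
    - [-0.02,0,0]
    - [-0.04,0,0]
    - [-0.06,0,0]
    - [-0.065,0,0]
    - [-0.065,0,0]
    - [-0.065,0,0]
    - [-0.055,0,0]
    - [-0.034,0,0]
    - [-0.02,0,0]
    - [0,0,0]
  delta_rot:
    - [0,0,0]
    - [0,0,0]
    - [0,0,0]
    - [0,0,0]
    - [0,0,0]
    - [0,0,0]
    - [0,0,0]
    - [0,0,0]
    - [0,0,0]
    - [0,0,0]

```text
time: 7.6
tool_pos: [0.6629, -0.2548, 0.292]
tool_rot: [-0.0, 0.661, 0.751, -0.0]
contact_force: [-0.4, -0.3, -0.2]
opening: 0.0458
```

drive_tool:
  hand: [-0.2,-0.2,-0.2,-0.2,-0.2,-0.2,-0.2,-0.2,-0.2,-0.2,-0.2,-0.2]
  translation:
    - [0,0,0.03]
    - [0,0,0.06]
    - [0,0,0.08]
    - [0,0,0.08]
    - [0,0,0.08]
    - [0,0,0.07]
    - [0,0,0.05]
    - [0,0,0.03]
    - [0,0,0.02]
    - [0,0,0.01]
    - [0,0,0.01]
    - [0,0,0]
  delta_rot:
    - [0,0,0]
    - [0,0,0]
    - [0,0,0]
    - [0,0,0]
    - [0,0,0]
    - [0,0,0]
    - [0,0,0]
    - [0,0,0]
    - [0,0,0]
    - [0,0,0]
    - [0,0,0]
    - [0,0,0]

```text
time: 8.8
tool_pos: [0.6635, -0.254, 0.0331]
tool_rot: [0.0, 0.66, 0.751, 0.0]
contact_force: [0.1, -0.2, -0.4]
opening: 0.0458
```

```bash
python3 -c "
from h import *
go([.663,-.254,.0185])"
```

```text
t 8.8 tcp [ 0.6635 -0.254   0.0331] yaw_y 7.38 zaxis [ 7.e-04 -3.e-04 -1.e+00] open 0.0458 F [ 0.1 -0.2 -0.4]
shift mm [ 0.1 -0.5 14.6] units [ 0.0002 -0.0009  0.0292]
```

drive_tool:
  hand: [-0.2,-0.2,-0.2,-0.2,-0.2,-0.2,-0.2]
  translation:
    - [0,0,0.008]
    - [0,0,0.008]
    - [0,0,0.006]
    - [0,0,0.004]
    - [0,0,0.003]
    - [0,0,0.003]
    - [0,0,0]
  delta_rot:
    - [0,0,0]
    - [0,0,0]
    - [0,0,0]
    - [0,0,0]
    - [0,0,0]
    - [0,0,0]
    - [0,0,0]

```text
time: 9.5
tool_pos: [0.6632, -0.254, 0.0169]
tool_rot: [0.0, 0.66, 0.751, -0.0]
contact_force: [0.0, -0.4, 1.2]
opening: 0.0455
```

drive_tool:
  hand: [-0.2,-0.2]
  translation:
    - [0,0,0.002]
    - [0,0,0]
  delta_rot:
    - [0,0,0]
    - [0,0,0]

```text
time: 9.7
tool_pos: [0.6632, -0.254, 0.0165]
tool_rot: [0.0, 0.66, 0.751, 0.0]
contact_force: [-2.3, 0.1, 7.4]
opening: 0.0456
```

drive_tool:
  hand: [0.4,0.6,0.8,0.8,0.8,0.8,0.8,0.8,0.8]
  translation:
    - [0,0,0]
    - [0,0,0]
    - [0,0,0]
    - [0,0,0]
    - [0,0,-0.01]
    - [0,0,-0.03]
    - [0,0,-0.05]
    - [0,0,-0.06]
    - [0,0,-0.06]
  delta_rot:
    - [0,0,0]
    - [0,0,0]
    - [0,0,0]
    - [0,0,0]
    - [0,0,0]
    - [0,0,0]
    - [0,0,0]
    - [0,0,0]
    - [0,0,0]

```text
time: 10.6
tool_pos: [0.6633, -0.254, 0.1229]
tool_rot: [0.0, 0.66, 0.751, 0.0]
contact_force: [1.0, -0.6, -0.2]
opening: 0.0792
```

drive_tool:
  hand: [0.8,0.8,0.8,0.8,0.8,0.8,0.8]
  translation:
    - [0,0,-0.08]
    - [0,0,-0.08]
    - [0,0,-0.08]
    - [0,0,-0.08]
    - [0,0,-0.08]
    - [0,0,-0.02]
    - [0,0,0]
  delta_rot:
    - [0,0,0]
    - [0,0,0]
    - [0,0,0]
    - [0,0,0]
    - [0,0,0]
    - [0,0,0]
    - [0,0,0]

```text
time: 11.3
tool_pos: [0.6639, -0.2542, 0.334]
tool_rot: [0.002, 0.66, 0.751, 0.001]
contact_force: [-0.1, -0.7, -0.0]
opening: 0.0786
```

```bash
python3 - <<'E'
from h import *
go([.636,-.0435,.33])
d=look('top'); save(d,'t2.png'); P=cloud(d); ok=d['range_z']>0
m=ok&(P[...,2]>.187)&(P[...,2]<.225)&(abs(P[...,0]-.636)<.05)&(abs(P[...,1]+.04)<.05); q=P[m]
print('knob',m.sum(),q.mean(0),np.ptp(q,0))
d2=look('wrist'); P2=cloud(d2); m=(d2['range_z']>0)&(abs(P2[...,2]-.06)<.006)&(abs(P2[...,0]-.66)<.06)&(abs(P2[...,1]+.25)<.06); q=P2[m]; print('cap top',m.sum(),q.mean(0),np.ptp(q,0))
m=(d2['range_z']>0)&(P2[...,2]>.14)&(P2[...,2]<.18)&(P2[...,0]>.59)&(P2[...,0]<.7);q=P2[m];print(m.sum(), q.min(0) if len(q) else 0)
save(d2,'w3.png')
E
```

```text
t 11.3 tcp [ 0.6639 -0.2542  0.334 ] yaw_y 7.37 zaxis [ 0.0047 -0.0019 -1.    ] open 0.0786 F [-0.1 -0.7 -0. ]
shift mm [212.6  -0.6   3.4] units [ 0.4252 -0.0012  0.0069]
knob 38 [ 0.63153201 -0.04557553  0.21177479] [0.0175524  0.01856934 0.03237138]
cap top 840 [ 0.66360001 -0.25387014  0.06097234] [0.04334375 0.04343052 0.00878494]
1695 [ 0.6222385  -0.17227789  0.14021604]
```

View pics/w3.png

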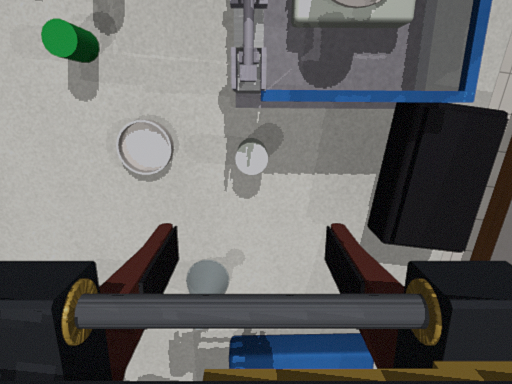

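The cap stands upright at (252,158), clear of the guard, with its top at z≈0.061. Returning above the knob.

drive_tool:
  hand: [0.6,0.6,0.6,0.6,0.6,0.6,0.6,0.6,0.6,0.6]
  translation:
    - [0.02,0,0]
    - [0.04,0,0]
    - [0.06,0,0]
    - [0.065,0,0]
    - [0.065,0,0]
    - [0.065,0,0]
    - [0.055,0,0]
    - [0.034,0,0]
    - [0.02,0,0]
    - [0,0,0]
  delta_rot:
    - [0,0,0]
    - [0,0,0]
    - [0,0,0]
    - [0,0,0]
    - [0,0,0]
    - [0,0,0]
    - [0,0,0]
    - [0,0,0]
    - [0,0,0]
    - [0,0,0]

```text
time: 12.4
tool_pos: [0.6357, -0.0425, 0.3303]
tool_rot: [-0.0, 0.66, 0.752, -0.0]
contact_force: [0.3, -0.6, -0.3]
opening: 0.0701
```

```bash
python3 - <<'E'
from h import *
go([.635,-.0435,.33])
d=look('wrist'); save(d,'w4.png'); np.savez('/tmp/w4',**d); P=cloud(d);ok=d['range_z']>0
for a,b in((.208,.222),(.156,.166)):
    m=ok&(P[...,2]>a)&(P[...,2]<b)&(abs(P[...,0]-.636)<.04)&(abs(P[...,1]+.0435)<.04); q=P[m]
    print(m.sum(),q.mean(0).round(4),np.ptp(q,0).round(3),cv2.minEnclosingCircle((q[:,:2]*1000).astype(np.float32)))
# gate line: stile/gate top
m=ok&(abs(P[...,2]-.13)<.006)&(abs(P[...,0]-.63)<.05)&(P[...,1]>-.02); q=P[m][:,:2].astype(np.float32)
l=cv2.fitLine(q,cv2.DIST_L2,0,.01,.01).ravel(); print('gate top',len(q),l,np.degrees(np.arctan2(l[1],l[0])))
E
```

```text
t 12.4 tcp [ 0.6357 -0.0425  0.3303] yaw_y 7.46 zaxis [-6.e-04  1.e-04 -1.e+00] open 0.0701 F [ 0.3 -0.6 -0.3]
shift mm [-0.9 -0.8  0.3] units [-0.0019 -0.0016  0.0007]
395 [ 0.6345 -0.0454  0.2148] [0.019 0.019 0.009] ((634.5076293945312, -46.111778259277344), 9.936622619628906)
1327 [ 0.6338 -0.0407  0.1607] [0.049 0.08  0.01 ] ((632.5531005859375, -43.521488189697266), 40.51765441894531)
gate top 3406 [ 0.09018461 -0.99592507  0.6216706   0.06780881] -84.82577
```

drive_tool:
  hand: [0.4,0.4,0.4,0.4,0.4,0.4,0.4,0.4,0.4,0.4]
  translation:
    - [-0.006,-0.003,0.02]
    - [0,0,0.04]
    - [0,0,0.05]
    - [0,0,0.05]
    - [0,0,0.05]
    - [0,0,0.04]
    - [0,0,0.025]
    - [0,0,0.015]
    - [0,0,0.012]
    - [0,0,0]
  delta_rot:
    - [0,0,0]
    - [0,0,0]
    - [0,0,0]
    - [0,0,0]
    - [0,0,0]
    - [0,0,0]
    - [0,0,0]
    - [0,0,0]
    - [0,0,0]
    - [0,0,0]

```text
time: 13.45
tool_pos: [0.6348, -0.0472, 0.1794]
tool_rot: [-0.0, 0.66, 0.751, -0.0]
contact_force: [-0.0, 0.6, 0.2]
opening: 0.0615
```

drive_tool:
  hand: [-0.9,-0.9,-0.9,-0.9,-0.9,-0.9,-0.9,-0.9,-0.9,-0.9]
  translation:
    - [0,0,0]
    - [0,0,0]
    - [0,0,0]
    - [0,0,0]
    - [0,0,0]
    - [0,0,0]
    - [0,0,0]
    - [0,0,0]
    - [0,0,0]
    - [0,0,0]
  delta_rot:
    - [0,0,0]
    - [0,0,0]
    - [0,0,0]
    - [0,0,0]
    - [0,0,0]
    - [0,0,0]
    - [0,0,0]
    - [0,0,0]
    - [0,0,0]
    - [0,0,0]

```text
time: 14.45
tool_pos: [0.6345, -0.0468, 0.1795]
tool_rot: [-0.0, 0.66, 0.751, -0.0]
contact_force: [-2.0, -0.4, -1.2]
opening: 0.0194
```

drive_tool:
  hand: [-0.9,-0.9,-0.9,-0.9,-0.9,-0.9,-0.9,-0.9]
  translation:
    - [0,0,-0.004]
    - [0,0,-0.005]
    - [0,0,-0.005]
    - [0,0,-0.005]
    - [0,0,-0.004]
    - [0,0,-0.002]
    - [0,0,0]
    - [0,0,0]
  delta_rot:
    - [0,0,0]
    - [0,0,0]
    - [0,0,0]
    - [0,0,0]
    - [0,0,0]
    - [0,0,0]
    - [0,0,0]
    - [0,0,0]

```text
time: 15.25
tool_pos: [0.6347, -0.0469, 0.1921]
tool_rot: [-0.0, 0.66, 0.751, -0.0]
contact_force: [-3.5, 0.3, -1.9]
opening: 0.0196
```

drive_tool:
  hand: [-0.9,-0.9,-0.9,-0.9,-0.9,-0.9]
  translation:
    - [0.004,0,0]
    - [0.008,0,0]
    - [0.008,0,0]
    - [0.008,0,0]
    - [0.004,0,0]
    - [0,0,0]
  delta_rot:
    - [0,0,0]
    - [0,0,0]
    - [0,0,0]
    - [0,0,0]
    - [0,0,0]
    - [0,0,0]

```text
time: 15.85
tool_pos: [0.6326, -0.0303, 0.1921]
tool_rot: [-0.0, 0.66, 0.751, 0.0]
contact_force: [-4.6, -0.2, -2.5]
opening: 0.0196
```

drive_tool:
  hand: [-0.9,-0.9,-0.9,-0.9,-0.9,-0.9,-0.9,-0.9]
  translation:
    - [0.006,0,0]
    - [0.008,0,0]
    - [0.008,0,0]
    - [0.008,0,0]
    - [0.008,0,0]
    - [0.006,0,0]
    - [0.004,0,0]
    - [0,0,0]
  delta_rot:
    - [0,0,0]
    - [0,0,0]
    - [0,0,0]
    - [0,0,0]
    - [0,0,0]
    - [0,0,0]
    - [0,0,0]
    - [0,0,0]

```text
time: 16.65
tool_pos: [0.6296, -0.0067, 0.1922]
tool_rot: [-0.0, 0.66, 0.751, 0.0]
contact_force: [-3.6, -0.4, -3.2]
opening: 0.0193
```

```bash
python3 - <<'E'
from h import *
go([.6,0,.2])
d=look('wrist'); save(d,'w5.png')
E
```

```text
t 16.65 tcp [ 0.6296 -0.0067  0.1922] yaw_y 7.39 zaxis [-1.e-04  5.e-04 -1.e+00] open 0.0193 F [-3.6 -0.4 -3.2]
shift mm [ 10.4 -28.5  -7.8] units [ 0.0209 -0.057  -0.0156]
```

View pics/w5.png

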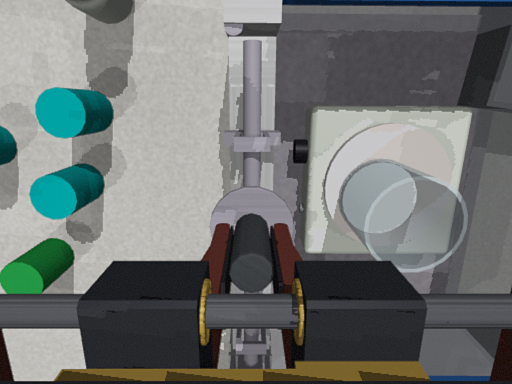

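The bolt has followed about 40 mm with little force, and the knob is still held at (250,250). Swinging the gate.

drive_tool:
  hand: [-0.9,-0.9,-0.9,-0.9,-0.9,-0.9]
  translation:
    - [0,-0.004,0]
    - [0.0001,-0.008,0]
    - [0.0001,-0.008,0]
    - [0.0001,-0.008,0]
    - [0.0001,-0.004,0]
    - [0,0,0]
  delta_rot:
    - [0,0,0.0222]
    - [0,0,0.0444]
    - [0,0,0.0444]
    - [0,0,0.0444]
    - [0,0,0.0222]
    - [0,0,0]

```text
time: 17.3
tool_pos: [0.6144, -0.0082, 0.1926]
tool_rot: [0.001, 0.711, 0.703, 0.001]
contact_force: [0.3, 0.7, -1.6]
opening: 0.0198
```

```bash
cat >> h.py <<'E'
H=np.array([.6147,.1073])
def gate():
    go([.6,0,.2]); p=r.read_state()['tool_pos'][:2]-H
    print('r',np.hypot(*p).round(4),'theta',-82.65-np.degrees(np.arctan2(p[1],p[0])).round(2))
E
python3 -c "
from h import *
gate()"
```

```text
t 17.3 tcp [ 0.6144 -0.0082  0.1926] yaw_y -0.64 zaxis [ 1.9e-03  1.0e-04 -1.0e+00] open 0.0198 F [ 0.3  0.7 -1.6]
shift mm [  8.  -14.5  -7.4] units [ 0.0161 -0.029  -0.0148]
r 0.1155 theta 7.47999999999999
```

drive_tool:
  hand: [-0.9,-0.9,-0.9,-0.9,-0.9,-0.9,-0.9,-0.9,-0.9,-0.9,-0.9,-0.9]
  translation:
    - [0.0001,-0.004,0]
    - [0.0001,-0.008,0]
    - [0.0001,-0.008,0]
    - [0.0001,-0.008,0]
    - [0.0001,-0.008,0]
    - [0.0001,-0.008,0]
    - [0.0001,-0.008,0]
    - [0.0001,-0.008,0]
    - [0.0001,-0.008,0]
    - [0.0001,-0.008,0]
    - [0.0001,-0.008,0]
    - [0.0001,-0.004,0]
  delta_rot:
    - [0,0,0.0222]
    - [0,0,0.0444]
    - [0,0,0.0444]
    - [0,0,0.0444]
    - [0,0,0.0444]
    - [0,0,0.0444]
    - [0,0,0.0444]
    - [0,0,0.0444]
    - [0,0,0.0444]
    - [0,0,0.0444]
    - [0,0,0.0444]
    - [0,0,0.0222]

```text
time: 18.5
tool_pos: [0.5713, 0.0004, 0.1925]
tool_rot: [0.0, 0.832, 0.554, 0.001]
contact_force: [2.3, -1.2, -2.2]
opening: 0.0196
```

```bash
python3 - <<'E'
from h import *
gate()
d=look('top'); save(d,'t6.png'); P=cloud(d); ok=d['range_z']>0
s=look('scene'); cv2.imwrite('pics/s6.png',cv2.resize(s['pixels'][120:330,60:400,::-1],None,fx=2.2,fy=2.2))
d=look('wrist'); save(d,'w6.png'); P=cloud(d); ok=d['range_z']>0
E
```

```text
t 18.5 tcp [5.713e-01 4.000e-04 1.925e-01] yaw_y -22.66 zaxis [ 1.4e-03 -3.0e-04 -1.0e+00] open 0.0196 F [ 2.3 -1.2 -2.2]
shift mm [10.7 26.6 -7.5] units [ 0.0214  0.0533 -0.015 ]
r 0.1154 theta 29.44999999999999
```

View pics/w6.png

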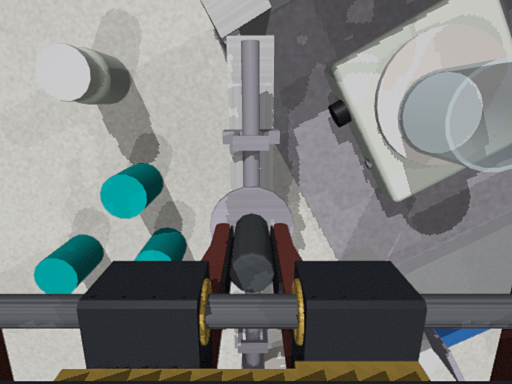

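View pics/s6.png

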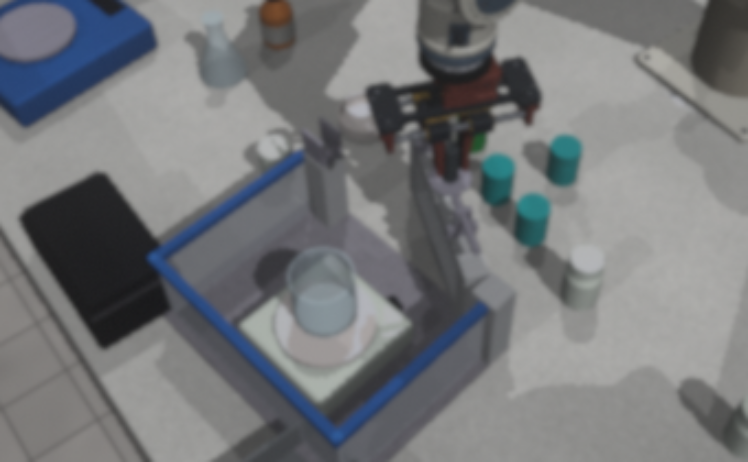

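The gate is ajar: in the wrist view it runs parallel to the tool at columns 225-275, and the scene view shows the stile at (420,150) swung out from the latch post at (325,170). The cap stands at (272,150). Letting it settle, then handing in.

drive_tool:
  hand: [-0.9,-0.9,-0.9,-0.9,-0.9]
  translation:
    - [0,-0.002,0]
    - [0,0,0]
    - [0,0,0]
    - [0,0,0]
    - [0,0,0]
  delta_rot:
    - [0,0,0.011]
    - [0,0,0]
    - [0,0,0]
    - [0,0,0]
    - [0,0,0]

```text
time: 19.15
tool_pos: [0.5702, 0.0008, 0.1923]
tool_rot: [0.0, 0.834, 0.551, 0.0]
contact_force: [1.9, 0.5, -2.6]
opening: 0.0191
```

```bash
python3 -c "
from h import *
gate(); print(r.close_job())"
```

```text
t 19.15 tcp [0.5702 0.0008 0.1923] yaw_y -23.09 zaxis [ 5.e-04  0.e+00 -1.e+00] open 0.0191 F [ 1.9  0.5 -2.6]
shift mm [10.9 27.7 -7.7] units [ 0.0218  0.0555 -0.0154]
r 0.1154 theta 30.03
the job is handed in; nothing more can be done
None
```

I handed the job in at 19.15 s, with the gate held about 30° ajar by the knob and the grip still closed.

- **Cap:** I lifted it off the knob and stood it mouth down at about (0.664, -0.254), right of the latch post. Its top measured 0.061 m, which fits it standing upright.
- **Bolt:** I gripped the bare knob, raised it about 12.5 mm and drew it about 40 mm towards the hinge. The force stayed at a few newtons, so it did not catch on the lip.
- **Gate:** The last check gave about 30.0°, worked out from the tool position and my estimate of where the hinge is. The opening read 19 mm on the 20 mm knob, and the force was about 3 N. The wrist and scene pictures, taken just before the final half-degree nudge, show the gate clear of its keeper.
- **Other items:** The glassware and jars in view looked undisturbed in those pictures. I did not re-measure any of them, and the brass weight was outside the final views.
- **One disagreement:** A rough line fit of the gate's top edge gave a guard angle of about 5°, while the blue rim gave about 7°. I used the rim, because the fitted area probably took in the hinge post, and the bolt then moved freely.

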